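Third hand at the axle-rest jig

ROBOT

A 7-joint arm with a two-finger parallel gripper is mounted at the origin on a cart in front of the work surface, level with it; the furniture and walls round the work are solid. World frame = base frame: x ahead of the robot, y to its left, z up, the work surface at z = 0. Lengths are in m, angles in rad, forces in N, time in s.
With the tool pointing down it reaches from about 0.425 to 0.95 m from the base axis. Payload 4.7 kg.
Tool frame: the origin (TCP) lies midway between the tips of the shut fingers; the grasp point (between the pads) lies 19 mm behind it (arm.hold_point_z is the z of the grasp point in the tool frame, in m); z points along the fingers, y is the line along which they close (so a half turn about z gives the same grasp; the last joint's range is limited). The gripper opens to 87 mm and grips with 3 to 60 N. Pads are 19 mm wide; open, the fingers measure 117 mm over their backs; the gripper's body (75 mm by 190 mm) begins 51 mm behind the grasp point.
Start: joints at [1.196, 0.469, -0.049, 1.532, 0.024, 1.141, -0.082], TCP at [0.229, -0.635, 0.223] pointing down, gripper open.
Joint ranges: [-2.59, 2.59], [-0.33, 1.99], [-1.39, 1.29], [0.1, 2.45], [-1.04, 4.18], [0.21, 1.99], [-2.66, 2.66]. Speed limits (rad/s): [2.57, 2.57, 3.14, 3.14, 3.14, 3.14, 3.14].

INTERFACE

Orientations are given as a unit quaternion [x, y, z, w].
In Python, from station import arm gives the robot as it stands. Calls block until the motion is done:
- arm.move_pose(position, orientation): joint-space move of the TCP to a pose.
- arm.line_to(position, frame=None, max_speed=0.15): straight line of the TCP; frame=None keeps the orientation; max_speed is the mean speed in m/s.
- arm.move_j(angles): joint-space move.
- arm.command_gripper(opening): finger opening in m; the grip force is fixed at half the most; returns when the fingers have stopped.
- arm.sleep(seconds).
- arm.inverse_kinematics(position, orientation): joint angles nearest the present ones, or None.
- arm.camera(name): name is "scene" or "top" or "wrist"; returns a dict with "img" (480x640x3 uint8, red, green, blue), "mtx" (3x3 intrinsics, pixels), "R" (3x3) and "t" (3): a world point X has camera coordinates R X + t; the wrist camera has in their place "tool_from_camera" (4x4, takes a point from camera to tool coordinates, whose origin is the TCP and whose axes are the flange's). Camera axes: x right, y down, z forward; pixel columns grow to the right and rows downward; lengths in m; the calibration is good to about 2 mm. A picture is of the moment at which its call begins: read the wrist's pose just before it. There is no depth.
A pose or a line that the arm cannot do raises arm.MotionError and nothing moves.
- arm.close_job(): hands the job in; it is judged then, once.
Readings, each from a call of its own:
- arm.get_time(): time.
- arm.get_joints(): joint angles.
- arm.get_joint_vel(): joint speeds.
- arm.get_joint_efforts(): joint torques, N m.
- arm.get_tcp_pos(): TCP position.
- arm.get_tcp_rot(): TCP orientation.
- arm.get_contact_force(): force on the tool from outside, world axes, zero at the start.
- arm.get_torque(): the same for the moment, N m.
- arm.get_gripper_width(): finger opening in m.
- arm.get_finger_force(): force on a finger pad.
Only numpy, scipy, OpenCV 4.12 (cv2) and the standard library are available. Lean on these libraries where they do the work, as an engineer would, in place of code of your own. Each camera call takes 0.05 s, during which the arm holds its last target. There are 200 camera calls.

TASK

Nudge the three orange blocks on the jig into one straight row, flush along the aluminium fence and butted end to end against the sprung stop (their order does not matter), then press the row endways into the stop until its pointer is in the green band, never far into the red. The program finishes while still holding that steady push, so that the mechanic can screw a strap across the blocks. Leave the oil bottle, the tape roll and the steel strap where they are.

Things in the scene. Friction and masses are not known exactly. Their poses are not given: they have to be found in the camera images.
- jig: fixed assembly jig: grey plate 250 (x) x 140 (y) x 8 mm, origin at the centre of its underside. Fence along its left side: face at jig y +45 mm, x -120 to +120, top at z 31 mm. Sprung stop at the far (+x) end, its steel housing at x 95 to 121 mm, 41 mm high. The blocks start loose on the plate, right of the fence, at least 20 mm from it. The row runs along jig x, centre line at jig y +23 mm
- stop (a joint): travel of the sprung stop along jig +x: 0 free, 0.02 (20 mm) at its end. Its face (41 mm wide, 30 mm high above the plate) stands at jig x +65 mm when free. Spring 0.8 N per mm, so travel shows the push. Its black pointer rides over the scale on the housing: white 0 to 5 mm, green band 5 to 13 mm (4 to 10 N), red beyond
- block_a: orange axle-rest block, 36 (own x) x 44 (own y) x 34 mm high, 0.14 kg, a round brass bush in the middle of its top; all three are alike; origin at the centre of its underside
- block_b: orange axle-rest block, 36 (own x) x 44 (own y) x 34 mm high, 0.14 kg, a round brass bush in the middle of its top; all three are alike; origin at the centre of its underside
- block_c: orange axle-rest block, 36 (own x) x 44 (own y) x 34 mm high, 0.14 kg, a round brass bush in the middle of its top; all three are alike; origin at the centre of its underside
- place_1 (a point): centre of the underside of the first (next to the stop) block of the finished row, on the plate's top; it moves along with the stop's face (18 mm from it)
- place_2 (a point): centre of the underside of the second block of the finished row, on the plate's top; it moves along with the stop's face (54 mm from it)
- place_3 (a point): centre of the underside of the third (where the push is given) block of the finished row, on the plate's top; it moves along with the stop's face (90 mm from it)
- oil_bottle: grey oil bottle with white spout, 37 mm across, 126 mm high, standing left of the jig; origin at the centre of its underside
- tape_roll: roll of black tape lying flat, 64 mm across, 18 mm high, to the left of the jig; origin at the centre of its underside
- strap: flat steel strap with three holes, 18 x 110 x 8 mm, behind the jig; origin at the centre of its underside
Mind the look-alikes: they are no part of the job. What is shaped like the block_c but black is not meant. Leave any purple look-alike of the block_b alone.

How it is judged:
At the end, for the whole second after the job is handed in: Each of the three places of the row has a block within 4 mm and 4 degrees; the stop is pressed in by 5 to 13 mm (4 to 10 N); the fingers push on a block with more than 2 N; the blocks are at rest (below 10 mm/s) (((distance between block_a and place_1 below 0.004 m and angle between the y axis of block_a and the y axis of jig, either way round below 0.07 rad) or (distance between block_b and place_1 below 0.004 m and angle between the y axis of block_b and the y axis of jig, either way round below 0.07 rad) or (distance between block_c and place_1 below 0.004 m and angle between the y axis of block_c and the y axis of jig, either way round below 0.07 rad)) and ((distance between block_a and place_2 below 0.004 m and angle between the y axis of block_a and the y axis of jig, either way round below 0.07 rad) or (distance between block_b and place_2 below 0.004 m and angle between the y axis of block_b and the y axis of jig, either way round below 0.07 rad) or (distance between block_c and place_2 below 0.004 m and angle between the y axis of block_c and the y axis of jig, either way round below 0.07 rad)) and ((distance between block_a and place_3 below 0.004 m and angle between the y axis of block_a and the y axis of jig, either way round below 0.07 rad) or (distance between block_b and place_3 below 0.004 m and angle between the y axis of block_b and the y axis of jig, either way round below 0.07 rad) or (distance between block_c and place_3 below 0.004 m and angle between the y axis of block_c and the y axis of jig, either way round below 0.07 rad)) and value of joint stop between 0.005 and 0.013 m and (contact force between the fingers and block_a above 2 N or contact force between the fingers and block_b above 2 N or contact force between the fingers and block_c above 2 N) and linear speed of each of block_a, block_b, block_c below 0.01 m/s); the arm keeps its last pose, push and grip.
It fails at once if the stop is pushed far into the red (more than 18 mm) (value of joint stop above 0.018 m).
It fails at once if the oil bottle is moved by more than 20 mm (distance of oil_bottle from where it was at the start of the episode above 0.02 m).
It fails at once if the tape roll is moved by more than 20 mm (distance of tape_roll from where it was at the start of the episode above 0.02 m).
It fails at once if the steel strap is moved by more than 20 mm (distance of strap from where it was at the start of the episode above 0.02 m).
It also fails if it takes over 56 s, if anything falls off the work surface, if the arm or the gripper's body presses on something with over 40 N, if the wrist force passes 120 N, or if a joint passes its speed limit or range.

## Working session

There is one attempt and no reset: what is moved stays moved. The work goes in short steps, each a Python script; the robot and the scene stay as the last script left them, time stands still between calls to the robot, and variables do not carry over. Pictures are saved under pics/ and viewed, at most 10 in all, crops included, and the job is handed in when it is done.

```bash
mkdir -p pics; ls; python3 - <<'E'
from station import arm
import cv2,numpy as np
for n in ["scene","top"]:
    c=arm.camera(n); cv2.imwrite(f"pics/{n}0.png",c["img"][:,:,::-1])
    print(n,c["mtx"].tolist(),np.round(c["R"],4).tolist(),c["t"])
print(arm.get_tcp_rot(),arm.hold_point_z,arm.get_time())
E
```

```text
pics
scene [[563.1603232663688, 0.0, 319.1778124624468], [0.0, 563.1603232663688, 243.9322065890007], [0.0, 0.0, 1.0]] [[0.2307, -0.9729, 0.0134], [-0.569, -0.1461, -0.8092], [0.7893, 0.1791, -0.5873]] [-0.4894604   0.24017135  0.74210037]
top [[442.6315198321809, 0.0, 317.0807048553063], [0.0, 442.6315198321809, 248.50354550052649], [0.0, 0.0, 1.0]] [[0.0122, -0.9999, -0.0104], [-0.9962, -0.0112, -0.0864], [0.0863, 0.0114, -0.9962]] [-0.37416036  0.48088926  0.87350045]
[ 9.85090558e-01  1.72034428e-01 -1.67964003e-04 -8.48752461e-04] -0.0187 0.1
```

View pics/scene0.png

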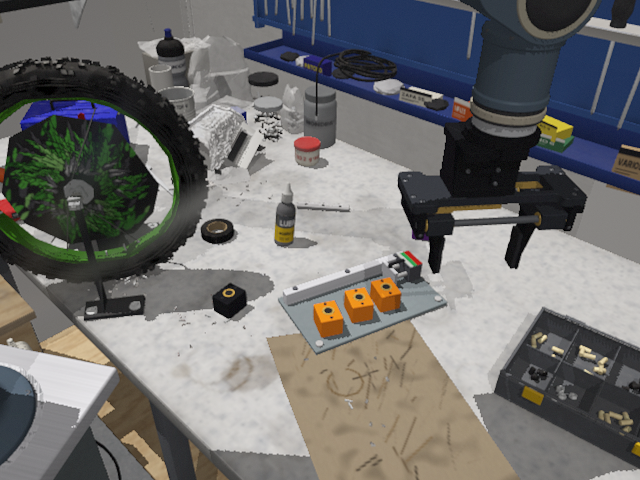

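View pics/top0.png

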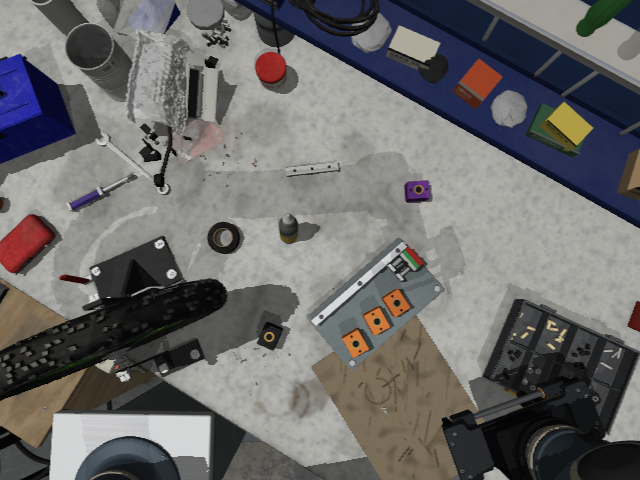

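The jig is around top (376,300), with the stop at its upper right (408,258). The three orange blocks are at about (356,343), (376,321) and (396,303). I'll enlarge this area.

```bash
python3 - <<'E'
import cv2
a=cv2.imread("pics/top0.png")[230:374,296:456]
cv2.imwrite("pics/topc.png",cv2.resize(a,None,fx=5,fy=5,interpolation=cv2.INTER_CUBIC)[:600*5])
E
python3 - <<'E'
import cv2
a=cv2.imread("pics/topc.png");print(a.shape)
cv2.imwrite("pics/topc.png",cv2.resize(a,(640,576)))
E
```

```text
(720, 800, 3)
```

View pics/topc.png

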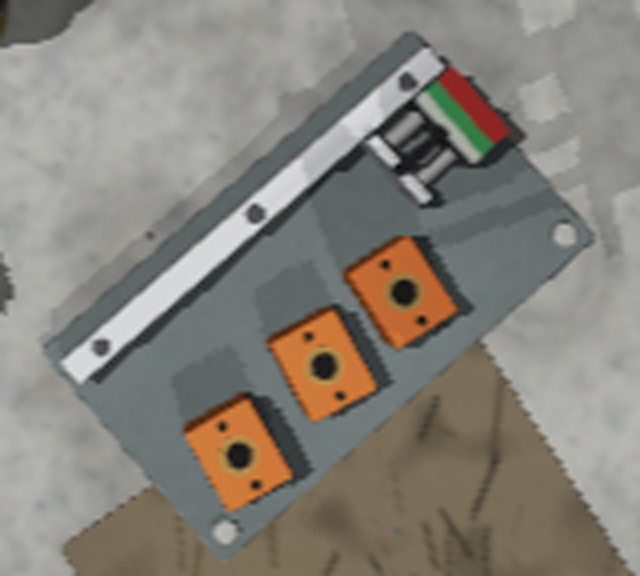

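```bash
cat > h.py <<'E'
import numpy as np, cv2
from scipy.spatial.transform import Rotation as Rn
from station import arm
def ray(c,px,z):
    d=np.array(c["R"]).T@np.linalg.inv(c["mtx"])@np.array([px[0],px[1],1.0]); o=-np.array(c["R"]).T@np.array(c["t"])
    return (o+d*(z-o[2])/d[2])[:2]
def fit(P,Q):  # rigid 2D: Q = R P + t
    P=np.array(P,float);Q=np.array(Q);a=(P-P.mean(0))@[1,1j];b=(Q-Q.mean(0))@[1,1j]
    th=np.angle((b*a.conj()).sum()); R=np.array([[np.cos(th),-np.sin(th)],[np.sin(th),np.cos(th)]])
    t=Q.mean(0)-R@P.mean(0); return th,t,np.linalg.norm(P@R.T+t-Q,axis=1)
E
python3 - <<'E'
from h import *
c=arm.camera("top")
f=lambda u,v,z:ray(c,((u+.5)/4-.5+296,(v+.5)/4-.5+230),z)
J=[f(*p,.008) for p in [(45,345),(412,32),(593,240),(225,560)]]
th,t,e=fit([(-.125,.07),(.125,.07),(.125,-.07),(-.125,-.07)],J)
print("jig",th,np.degrees(th),t,e)
R=np.array([[np.cos(th),-np.sin(th)],[np.sin(th),np.cos(th)]])
print("fence top (face y .045?)",[(R.T@(f(*p,.031)-t)).round(4) for p in [(82,385),(445,68)]])
print("stop face",[(R.T@(f(*p,.038)-t)).round(4) for p in [(366,138),(422,203)]])
for n,ctr,h1,h2 in [("A",(404,292),(384,264),(421,321)),("B",(323,367),(307,337),(341,396)),("C",(239,456),(222,427),(257,485))]:
    p=f(*ctr,.042); d=f(*h1,.042)-f(*h2,.042)
    print(n,p,"jig",(R.T@(p-t)).round(4),"yaw rel",np.degrees(np.arctan2(d[1],d[0])-th)-90)
for n,p,z in [("bottle",(289,240),0),("tape",(224,238),.01),("strap",(313,169),.008),("black",(270,335),.04),("purple",(418,190),.04)]: print(n,ray(c,p,z))
print(arm.get_tcp_pos(),Rn.from_quat(arm.get_tcp_rot()).as_matrix().round(3).tolist())
E
```

```text
jig -0.8551641209533571 -48.997294921642414 [ 0.37767329 -0.4874803 ] [0.00256779 0.00254734 0.00267181 0.00252951]
fence top (face y .045?) [array([-0.1196,  0.0436]), array([0.1185, 0.0458])]
stop face [array([0.0647, 0.0453]), array([0.0647, 0.0036])]
A [ 0.37963535 -0.52430591] jig [ 0.0291 -0.0227] yaw rel -7.802623064643868
B [ 0.34313714 -0.48511106] jig [-0.0244 -0.0245] yaw rel -10.613817447540896
C [ 0.30020166 -0.44474948] jig [-0.0831 -0.0304] yaw rel -9.135898991805234
bottle [ 0.50384192 -0.3101105 ]
tape [ 0.50542605 -0.17778797]
strap [ 0.65153028 -0.3578891 ]
black [ 0.31418795 -0.27956749]
purple [ 0.60230601 -0.56775448]
[ 0.22860994 -0.63460267  0.2217034 ] [[0.941, 0.339, -0.001], [0.339, -0.941, 0.001], [-0.0, -0.002, -1.0]]
```

The jig pose fits well: the fence and stop face read back within 0.5 mm. Next I push each block to the fence with the closed fingers.

```bash
cat >> h.py <<'E'
TH=np.radians(-48.8); T=np.array([.3777,-.4875])
RJ=np.array([[np.cos(TH),-np.sin(TH)],[np.sin(TH),np.cos(TH)]])
def W(x,y,z): return [*(RJ@[x,y]+T),z]
def quat(phi):
    c,s=np.cos(phi),np.sin(phi); return Rn.from_matrix([[-s,c,0],[c,s,0],[0,0,-1]]).as_quat()
def FJ(): return RJ.T@np.array(arm.get_contact_force())[:2]
def tj(): p=np.array(arm.get_tcp_pos()); return np.r_[RJ.T@(p[:2]-T),p[2]].round(4)
def snap(n,cam="top",box=None,k=4):
    im=arm.camera(cam)["img"][:,:,::-1]
    if box: im=im[box[1]:box[3],box[0]:box[2]]
    cv2.imwrite(f"pics/{n}.png",cv2.resize(im,None,fx=k,fy=k,interpolation=cv2.INTER_CUBIC))
E
python3 - <<'E'
from h import *
q=quat(TH)
for nm,qq in [("y",quat(TH)),("x+",quat(TH+np.pi/2)),("x-",quat(TH-np.pi/2))]:
    print(nm,[np.round(j,2).tolist() if (j:=arm.inverse_kinematics(W(*p),qq)) is not None else None for p in [(.03,-.075,.018),(-.083,-.075,.018),(-.125,.023,.018)]])
arm.command_gripper(0); 
for n,x in [("A",.029),("B",-.0245),("C",-.083)]:
    if n=="A": arm.move_pose(W(x,-.078,.10),q)
    else: arm.line_to(W(x,-.078,.10))
    arm.line_to(W(x,-.078,.018)); b=FJ()
    arm.line_to(W(x,-.013,.018),max_speed=.06)
    y=-.013; f=FJ()-b
    while f[1]<10 and y<-.001:
        y+=.0015; arm.line_to(W(x,y,.018),max_speed=.05); f=FJ()-b
    print(n,y,tj(),f,arm.get_time(),arm.get_gripper_width())
    arm.line_to(W(x,-.078,.018)); 
    arm.line_to(W(x,-.078,.10))
arm.move_pose(W(-.2,-.10,.2),q) if arm.inverse_kinematics(W(-.2,-.10,.2),q) is not None else None
snap("p1",box=(296,230,456,374)); print(arm.get_time())
E
```

```text
y [[1.05, 0.66, -0.13, 1.74, 0.12, 0.75, 0.01], [1.09, 0.53, -0.14, 2.01, 0.12, 0.61, 0.02], [0.94, 0.47, -0.18, 2.13, 0.15, 0.55, -0.2]]
x+ [[1.26, 0.7, -0.44, 1.72, 0.39, 0.8, 1.36], [1.31, 0.57, -0.43, 1.99, 0.37, 0.66, 1.36], [1.15, 0.51, -0.44, 2.12, 0.38, 0.6, 1.16]]
x- [[0.85, 0.66, 0.16, 1.75, -0.14, 0.74, -1.34], [0.87, 0.53, 0.14, 2.02, -0.13, 0.6, -1.32], [0.71, 0.47, 0.1, 2.14, -0.09, 0.54, -1.54]]
A 0.0004999999999999983 [ 0.0289 -0.0106  0.0184] [  0.02377461 -17.71503357] 6.6083 0.0004521314451343634
B 0.0004999999999999983 [-0.0245 -0.0107  0.0184] [ -0.11016886 -20.14103566] 12.675 0.0005537073024096722
C 0.0004999999999999983 [-0.083  -0.0108  0.0184] [ -0.13167491 -22.84049555] 18.775 0.000488908544886927
20.8667
```

View pics/p1.png

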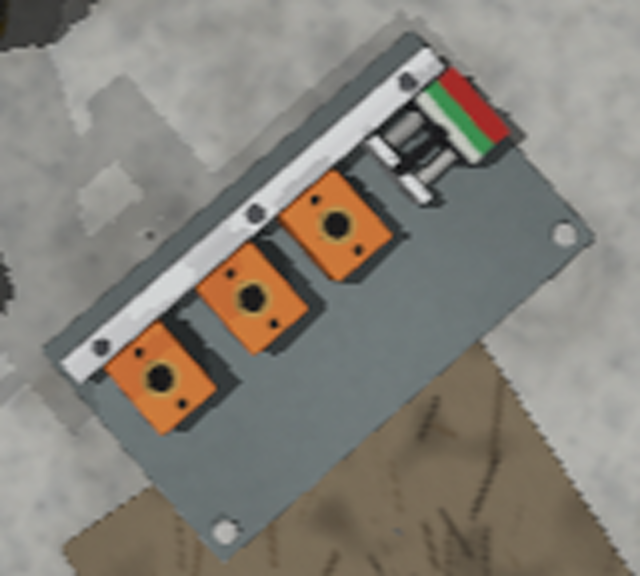

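All three blocks now sit flush along the fence, with bushes at crop (337,224), (252,298) and (160,378). Next is the endways push.

```bash
python3 - <<'E'
from h import *
q=quat(TH+np.pi/2)
arm.move_pose(W(-.14,.0225,.10),q); arm.line_to(W(-.137,.0225,.018)); b=FJ()
arm.line_to(W(-.065,.0225,.018),max_speed=.04); print(tj(),FJ()-b,arm.get_time())
x=-.065; f=FJ()-b
while f[0]>-7 and x<-.035:
    x+=.002; arm.line_to(W(x,.0225,.018),max_speed=.04); f=FJ()-b; print(round(x,4),tj(),f.round(2))
print(arm.get_time()); np.save("s.npy",np.r_[x,b])
snap("p2",box=(330,225,440,335),k=5)
E
```

```text
[-0.0648  0.0225  0.0179] [-0.97472549 -0.71312215] 24.5583
-0.063 [-0.0626  0.0225  0.018 ] [-1.67 -0.38]
-0.061 [-0.0606  0.0225  0.018 ] [-1.6  -0.25]
-0.059 [-0.0586  0.0226  0.018 ] [-1.7  -0.51]
-0.057 [-0.0566  0.0225  0.018 ] [-2.08 -0.96]
-0.055 [-0.0547  0.0225  0.0179] [-1.48 -0.94]
-0.053 [-0.0537  0.0224  0.0179] [-4.69 -1.47]
-0.051 [-0.0525  0.0224  0.0179] [-6.07 -0.43]
-0.049 [-0.0514  0.0223  0.0178] [-9.21 -0.27]
26.5583
```

View pics/p2.png

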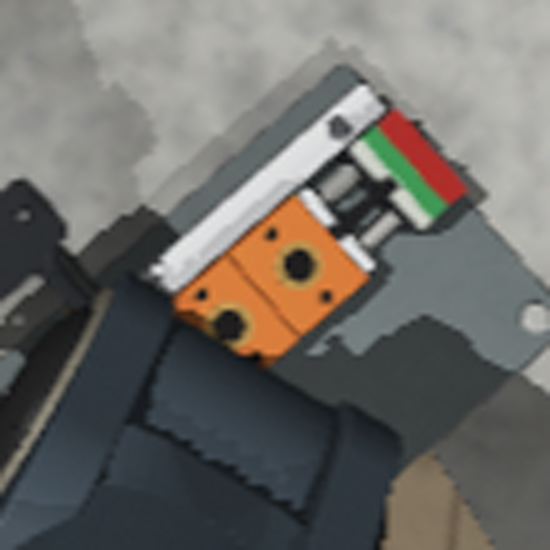

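The row is butted against the stop, but the pointer is still in the white. I'll keep pressing with settled readings, going by position.

```bash
python3 - <<'E'
from h import *
x,*b=np.load("s.npy"); b=np.array(b)
arm.sleep(.4); print(tj(),(FJ()-b).round(2))
while tj()[0]<-.0475 and x<-.036:
    x+=.0015; arm.line_to(W(x,.0225,.018),max_speed=.03); arm.sleep(.15); print(round(x,4),tj(),(FJ()-b).round(2))
print(arm.get_time()); np.save("s.npy",np.r_[x,b])
c=arm.camera("scene")["img"][235:345,270:450,::-1]
t=arm.camera("top")["img"][225:335,330,::-1] if 0 else arm.camera("top")["img"][225:335,330:440,::-1]
cv2.imwrite("pics/p3.png",cv2.resize(np.hstack([c,t]),None,fx=2.75,fy=2.75,interpolation=cv2.INTER_CUBIC))
E
```

```text
[-0.0514  0.0223  0.0178] [-7.79 -0.72]
-0.0475 [-0.0508  0.0223  0.0178] [-10.46  -0.93]
-0.046 [-0.05    0.0223  0.0177] [-11.75  -0.8 ]
-0.0445 [-0.0492  0.0222  0.0177] [-13.33  -0.11]
-0.043 [-0.0484  0.0222  0.0176] [-14.79  -1.1 ]
-0.0415 [-0.0475  0.0222  0.0176] [-16.39  -0.41]
29.0083
```

View pics/p3.png

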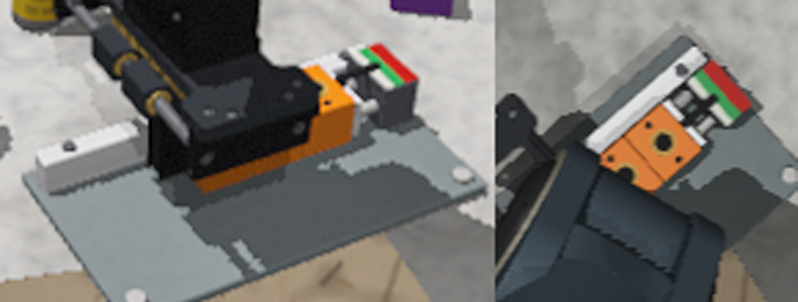

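```bash
python3 - <<'E'
from h import *
arm.sleep(.3); x,*b=np.load("s.npy"); print(tj(),(FJ()-b).round(2),np.round(arm.get_contact_force(),1),np.round(arm.get_torque(),2),np.array(arm.get_tcp_rot()).round(3),quat(TH+np.pi/2).round(3),arm.get_gripper_width())
snap("p4",box=(360,235,435,300),k=8)
E
```

```text
[-0.0475  0.0222  0.0176] [-16.19  -0.39] [-10.7  12.3  12.9] [ 2.56  2.07 -0.  ] [ 0.413  0.911  0.002 -0.006] [0.413 0.911 0.    0.   ] 0.0006723208956559355
```

View pics/p4.png

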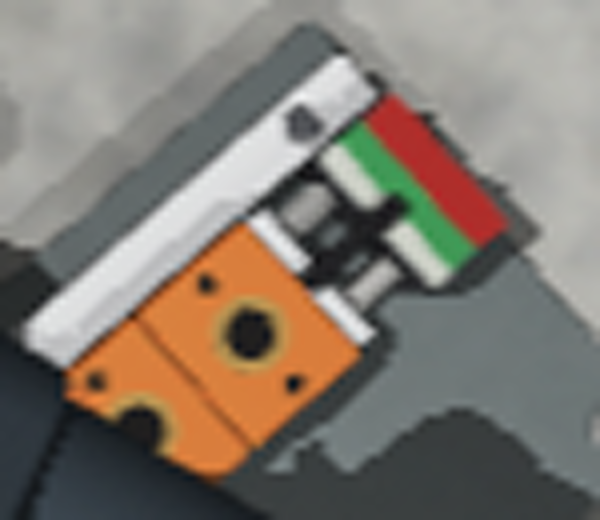

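```bash
python3 - <<'E'
from h import *
c=arm.camera("top")
J=lambda u,v,z:(RJ.T@(ray(c,((u+.5)/8-.5+360,(v+.5)/8-.5+235),z)-T)*1000).round(1)
J1=lambda u,v,z:(RJ.T@(ray(c,((u+.5)/4-.5+296,(v+.5)/4-.5+230),z)-T)*1000).round(1)
print("A",J(250,333,.042),"B",J(141,428,.042),"face",J(250,217,.038),J(357,348,.038),"face before",J1(366,138,.038),J1(422,203,.038))
print("tip",J(402,203,.05),"green",J(352,130,.049),J(328,150,.049),J(475,245,.049),J(452,270,.049),"scale start",J(436,288,.049), "housing end",J(512,228,.049))
print("holes A",J(206,284,.042),J(294,384,.042))
E
```

```text
A [54.2 23. ] B [18.9 22.8] face [73.5 44. ] [72.2  2.9] face before [64.9 45.1] [64.7  3.4]
tip [101.8  23.4] green [104.6  44.4] [96.9 44.6] [108.7   4.2] [100.4   3.3] scale start [94.6  2.5] housing end [118.2   1.5]
holes A [54.  38.9] [54.2  6.7]
```

The pointer tip reads about 8 mm, in the green. Blocks A and B measure square at jig y ≈ 23 mm and are butted together. The push is steady, so I'll hand in.

```bash
python3 -c "
from h import *
print(tj(),np.abs(arm.get_joint_vel()).max(),arm.get_time()); print(arm.close_job())"
```

```text
[-0.0476  0.0222  0.0176] 0.000867991736300823 29.5083
the job is handed in; nothing more can be done
None
```

I handed the job in at 29.5 s with the push still held: the row is against the fence and the stop is pressed in about 7.5–8 mm, in the green; the third block was hidden from the camera by the gripper, so its place is inferred from the finger position, and no verdict came back.

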